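Close the plane's shipping carton and hold it up level for taping

ROBOT

A 7-joint arm with a two-finger parallel gripper is mounted at the origin on a cart in front of the work surface, level with it; the furniture and walls round the work are solid. World frame = base frame: x ahead of the robot, y to its left, z up, the work surface at z = 0. Lengths are in m, angles in rad, forces in N, time in s.
With the tool pointing down it reaches from about 0.35 to 0.775 m from the base axis. Payload 3.1 kg.
Tool frame: the origin (TCP) lies midway between the tips of the shut fingers; the grasp point (between the pads) lies 19 mm behind it; z points along the fingers, y is the line along which they close (so a half turn about z gives the same grasp; the last joint's range is limited). The gripper opens to 85 mm and grips with 20 to 120 N. Pads are 22 mm wide; open, the fingers measure 114 mm over their backs; the gripper's body (76 mm by 85 mm) begins 54 mm behind the grasp point. The pads swing forward as they close: fully open they stand 13 mm farther back than shut.
Start: joints at [-1.182, 0.311, 0.014, 1.512, -0.004, 1.319, -0.027], TCP at [0.23, 0.5, 0.231] pointing down, gripper open.
Joint ranges: [-2.7, 2.7], [-0.3, 1.91], [-1.27, 1.3], [0.12, 2.57], [-1.44, 4.58], [0.2, 2.03], [-3.05, 3.05]. Speed limits (rad/s): [2.79, 2.79, 3.14, 3.14, 3.14, 3.14, 3.14].

INTERFACE

Orientations are given as a unit quaternion [x, y, z, w].
In Python, from workcell import * gives the robot as it stands.
- The arm moves only by the tool step_arm, never from a script. Its argument "increments" is a list of rows, each a list of 6 numbers: the shift along the world's x, y, z in units of 0.25 m (1.0 is 0.25 m), then the turn, a rotation vector about the world's x, y, z in units of 180 degrees (1.0 is 180 degrees). A call has 1 to 20 rows; each row is the pose to reach, as a shift and turn from the pose commanded when the call began, turning the shorter way round; what a row does not reach only later rows make up. A row lasts 1/12 s, in which the tool goes at most 41.7 mm and 7.16 degrees, less where a joint would pass 70% of its speed; a pose out of reach is approached as far as the arm can. A call with a number of a shift or a turn outside -1 to 1 is refused whole. A call with a gripper value outside its range is refused whole. "gripper" is the opening, from 0 (shut) to 1 (fully open), set as the call begins (left out, the last holds). The fingers move at their own pace and stop on an object; "force" is the grip in N (left out, the last holds). Time passes only in rows, so rows that repeat a pose let the fingers close. It gives the time, the measured TCP pose, the force, the opening and the grip force at its end, in the units of the state.
- get_obs(): the state, without advancing time (a new reading comes with each control period).
- get_image(name): name is "scene" or "side" or "wrist"; returns the picture (400x640x3 uint8, red, green, blue); there is no depth.
- camera_model(name): a dict with "fx", "fy", "cx", "cy" (pixels), "xyz" and "attitude" of the camera in the world; the wrist camera has in their place "T_tool_cam" (4x4, takes a point from camera to tool coordinates, whose origin is the TCP and whose axes are the flange's). Camera axes: x right, y down, z forward; pixel columns grow to the right and rows downward; lengths in m; the calibration is good to about 2 mm. The wrist camera is an equidistant fisheye: a pixel r from the principal point sees the ray r / f radians off the axis. A picture is of the moment at which its call begins: read the wrist's pose just before it. camera_model takes no time and is no camera call.
- close_job(): hands the job in; it is judged then, once.
Trained networks look in the newest picture that a camera, given by its name, has taken for a name from the list of things; names that differ only in an ending like _2 or _b are one class to them, and where a whole thing is asked for, a point or a joint stands for the part that bears it (a point fixed in the world has none). Each returns a list of dicts, best first, with "confidence" (0 to 1); they miss things now and then, are a little off and sometimes report something else, mostly with a low value. They report only what shows in the picture. A call takes as long as a camera call.
- look_for(camera, target): "at" ([x, y, z] in m, in world coordinates, good to about 4 mm: the middle of the surface that is visible of it).
- masks_of(camera, target): "mask" (400x640 bool, what is visible of it).
The state is a dict: "time": time; "qpos": joint angles; "joint_vel": joint speeds; "joint_torque": joint torques, N m; "eef_pos": TCP position; "tcp_rot": TCP orientation; "ft_force": force on the tool from outside, world axes, zero at the start; "wrist_torque": the same for the moment, N m; "finger_gap": finger opening in m; "gripper_force": force on a finger pad.
Only numpy, scipy, OpenCV 4.12 (cv2) and the standard library are available. Lean on these libraries where they do the work, as an engineer would, in place of code of your own. Each camera call takes 0.05 s, during which the arm holds its last target. There are 200 camera calls.

TASK

The block plane is packed in its open cardboard carton: close the carton by folding down the two small end flaps first, then the long top flap flat over them. Then grip the closed carton by its long sides, lift it straight up off the bench without tipping it, and finish still holding it level and steady in the air, roughly 15 cm above the bench, so that I can run tape round underneath; it must not be put down or let go. Do not shift the spanner, pencil, spacer ring and wooden wedge lying near it.

Things in the scene. Friction and masses are not known exactly. Their poses are not given: they have to be found in the camera images.
- carton: brown cardboard carton, loose, 58 (x) x 172 (y) x 66 (z) mm, walls 3 mm; origin at the centre of its underside, z up, y lengthwise, -x the long side with a pale paper label, +x the long side with the top flap. 0.5 to 0.8 kg in all, centre of mass within 10 mm of mid-length, about 25 mm up. Its plain long walls can be pinched across the 58 mm width once the top flap is shut
- block_plane: grey block plane with wooden grips, 48 x 160 x 56 mm, lying lengthwise in the carton with 2 to 3 mm play and its top 7 mm below the rim; origin at the centre of its underside, its y along the carton's y
- left_flap (a joint): small end flap at the carton's +y end, 50 mm wide, 45 mm long from hinge to free edge, 2 mm thick; hinge line along the carton's x at carton y = +84.5 mm, z = 66 mm (the underside of the flap when shut); rad: 0 = flat shut, 1.57 = straight up, 2.4 = wide open; starts open, leaning outward; stays where left (hinge friction 0.015 N m, under 1 N at its edge)
- right_flap (a joint): the same small end flap at the carton's -y end, hinge line at carton y = -84.5 mm, z = 66 mm; rad: 0 = flat shut, 1.57 = straight up, 2.4 = wide open; starts open, leaning outward; stays where left (hinge friction 0.015 N m, under 1 N at its edge)
- top_flap (a joint): long top flap, 168 mm wide, 56 mm from hinge to free edge, 2 mm thick; hinge line along the carton's y at carton x = +27.5 mm, z = 68.5 mm; shut, it covers the whole box above the end flaps; rad: 0 = flat shut, 1.57 = straight up, 2.4 = wide open; starts open, leaning outward; stays where left (hinge friction 0.015 N m, under 1 N at its edge)
- left_flap_edge (a point): middle of the free edge of the left end flap
- right_flap_edge (a point): middle of the free edge of the right end flap
- top_flap_edge (a point): middle of the free edge of the long top flap
- spanner_13: small steel open-ended spanner lying on the bench, 32 x 165 x 8 mm, origin at the centre of its underside, y along it; leave alone
- pencil_red: red carpenter's pencil lying on the bench, 17 x 171 x 8 mm, origin at the centre of its underside, y along it; leave alone
- spacer_1: dark grey spacer ring lying on the bench, 56 mm across, 12 mm high, origin at the centre of its underside; leave alone
- wedge_1: wooden wedge lying on the bench, 28 x 110 x 18 mm, origin at the centre of its underside, y along it; leave alone

How it is judged:
On the way, in this order (a step that is already met when the one before it is completed fails the run):
1. both small end flaps are folded shut (under 0.2 rad) while the top flap is still open (over 0.7 rad) (value of joint each of left_flap, right_flap below 0.2 rad and value of joint top_flap above 0.7 rad), for 0.1 s.
2. the top flap is folded shut over them (all under 0.2 rad), with the carton still standing on the bench (value of joint each of left_flap, right_flap, top_flap below 0.2 rad and height (world z) of carton below 0.02 m), for 0.1 s.
At the end, for the whole second after the job is handed in: Held: fingers on the carton (over 2 N), flaps shut within 0.2 rad, plane inside, underside 9 to 24 cm above the bench, level within 0.1 rad, at rest (2 cm/s, 0.1 rad/s), under 27 cm from where it stood, x under 0.67 m, on none of the things nearby; these within 3 cm of their start (value of joint each of left_flap, right_flap, top_flap below 0.2 rad and height (world z) of carton between 0.09 and 0.24 m and angle between carton's own z axis and vertical below 0.1 rad and linear speed of carton below 0.02 m/s and angular speed of carton below 0.1 rad/s and distance of carton from where it was at the start of the episode below 0.27 m and world x of carton below 0.67 m and contact force between the fingers and carton above 2 N and distance between block_plane and carton below 0.02 m and contact force between carton and spanner_13 below 0.1 N and contact force between carton and pencil_red below 0.1 N and contact force between carton and spacer_1 below 0.1 N and contact force between carton and wedge_1 below 0.1 N and distance of each of spanner_13, pencil_red, spacer_1, wedge_1 from where it was at the start of the episode below 0.03 m); the arm keeps its last pose, push and grip.
It fails at once if the carton is tipped by more than 0.35 rad (angle between carton's own z axis and vertical above 0.35 rad).
It fails at once if the small spanner is shifted by more than 3 cm (distance of spanner_13 from where it was at the start of the episode above 0.03 m).
It fails at once if the red pencil is shifted by more than 3 cm (distance of pencil_red from where it was at the start of the episode above 0.03 m).
It fails at once if the dark spacer ring is shifted by more than 3 cm (distance of spacer_1 from where it was at the start of the episode above 0.03 m).
It fails at once if the wooden wedge is shifted by more than 3 cm (distance of wedge_1 from where it was at the start of the episode above 0.03 m).
It also fails if it takes over 67 s, if anything falls off the work surface, if the arm or the gripper's body presses on something with over 40 N, if the wrist force passes 120 N, or if a joint passes its speed limit or range.

## Working session

There is one attempt and no reset: what is moved stays moved. The work goes in short steps, Python scripts to look and compute and a tool call to move; the robot and the scene stay as the last step left them, time stands still between calls to the robot, and variables do not carry over. Pictures are saved under pics/ and viewed, at most 10 in all, crops included, and the job is handed in when it is done.

Besides the shell and the picture viewer there is one more tool, called after "Call:" by a JSON object that holds its "api" and its "payload". step_arm: Moves the arm, as the interface text tells. Its arguments: {"type":"object","properties":{"increments":{"type":"array","items":{"type":"array","items":{"type":"number","minimum":-1,"maximum":1}}},"gripper":{"type":"number"},"force":{"type":"number"}},"required":["increments"]}

```bash
mkdir -p pics; python3 - <<'E'
from workcell import *
import cv2,numpy as np
for c in ["scene","side"]:
    im=get_image(c); cv2.imwrite(f"pics/{c}0.png",im[:,:,::-1])
    m=camera_model(c); print(c,m)
    for t in ["carton","block_plane","left_flap_edge","right_flap_edge","top_flap_edge","spanner_13","pencil_red","spacer_1","wedge_1"]:
        print(t,[(np.round(d["at"],3).tolist(),round(d["confidence"],2)) for d in look_for(c,t)[:2]])
o=get_obs();print(o["time"],o["eef_pos"],o["tcp_rot"],o["finger_gap"])
E
```

```text
scene {'fx': 448.9258887238799, 'fy': 448.9258887238799, 'cx': 331.9619637169251, 'cy': 198.84116811042645, 'xyz': array([-0.35476015, -0.5139658 ,  0.88105127]), 'attitude': array([ 0.79104184, -0.43396633,  0.21039396, -0.37637802])}
carton [([0.56, -0.033, 0.069], 0.89), ([0.546, -0.032, 0.045], 0.62)]
block_plane [([0.544, -0.03, 0.045], 0.47)]
left_flap_edge [([0.389, 0.27, 0.011], 0.74), ([0.523, 0.054, 0.094], 0.46)]
right_flap_edge []
top_flap_edge [([0.581, -0.036, 0.092], 0.58)]
spanner_13 [([0.388, -0.025, 0.011], 0.52)]
pencil_red []
spacer_1 [([0.487, -0.329, 0.013], 0.66)]
wedge_1 [([0.537, 0.302, 0.01], 0.78)]
side {'fx': 395.5376028080411, 'fy': 395.5376028080411, 'cx': 307.0369641399928, 'cy': 191.70239113155608, 'xyz': array([0.41428558, 0.76239439, 0.69179426]), 'attitude': array([-0.03081223,  0.89651224, -0.44101821,  0.02862423])}
carton [([0.549, -0.013, 0.077], 0.55), ([0.548, -0.128, 0.089], 0.37)]
block_plane [([0.54, -0.062, 0.042], 0.64)]
left_flap_edge [([0.528, 0.054, 0.089], 0.7)]
right_flap_edge [([0.551, -0.129, 0.09], 0.74)]
top_flap_edge [([0.579, -0.026, 0.092], 0.91)]
spanner_13 [([0.392, -0.006, 0.007], 0.48)]
pencil_red [([0.392, 0.275, 0.012], 0.6)]
spacer_1 [([0.493, -0.317, 0.014], 0.66), ([0.527, 0.054, 0.087], 0.38)]
wedge_1 [([0.539, 0.316, 0.01], 0.7), ([0.552, -0.127, 0.091], 0.65)]
1.0 [0.2296656  0.49978315 0.23130833] [2.13692353e-01 9.76901007e-01 2.07405302e-05 1.61582208e-05] 0.08545170665790602
```

```bash
python3 - <<'E'
import cv2
a=cv2.imread("pics/scene0.png");b=cv2.imread("pics/side0.png")
cv2.imwrite("pics/s1.png",cv2.resize(a[80:330,230:560],(792,600)))
cv2.imwrite("pics/s2.png",cv2.resize(b[130:380,100:430],(792,600)))
E
```

```text
(no output)
```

View pics/s1.png

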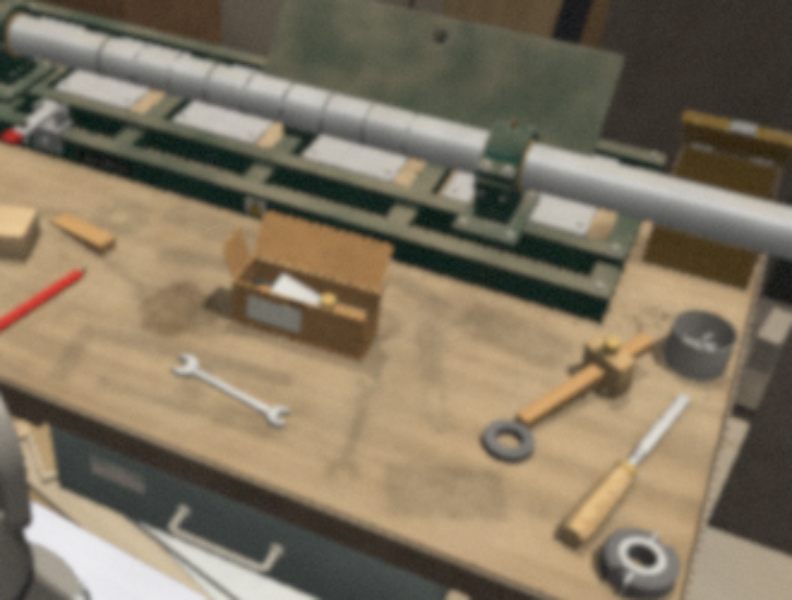

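View pics/s2.png

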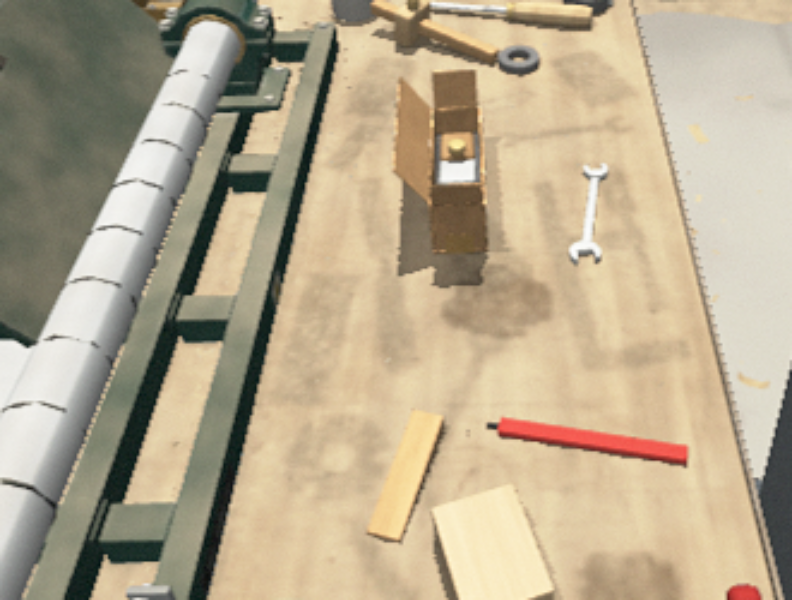

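The carton stands at about (0.545, -0.035), nearly aligned with world axes. The top flap is on the far side, in front of the machine rail, and the loose objects are clear of it. I'll zoom in to fit the pose.

```bash
python3 - <<'E'
import cv2,numpy as np
a=cv2.imread("pics/scene0.png");b=cv2.imread("pics/side0.png")
A=cv2.resize(a[160:235,318:400],None,fx=6,fy=6,interpolation=cv2.INTER_CUBIC)
B=cv2.resize(b[155:253,260:310],None,fx=6,fy=6,interpolation=cv2.INTER_CUBIC)
o=np.zeros((600,792,3),np.uint8);o[:B.shape[0],:B.shape[1]]=B;o[:A.shape[0],300:300+A.shape[1]]=A
cv2.imwrite("pics/z.png",o);print(A.shape,B.shape)
E
```

```text
(450, 492, 3) (588, 300, 3)
```

View pics/z.png

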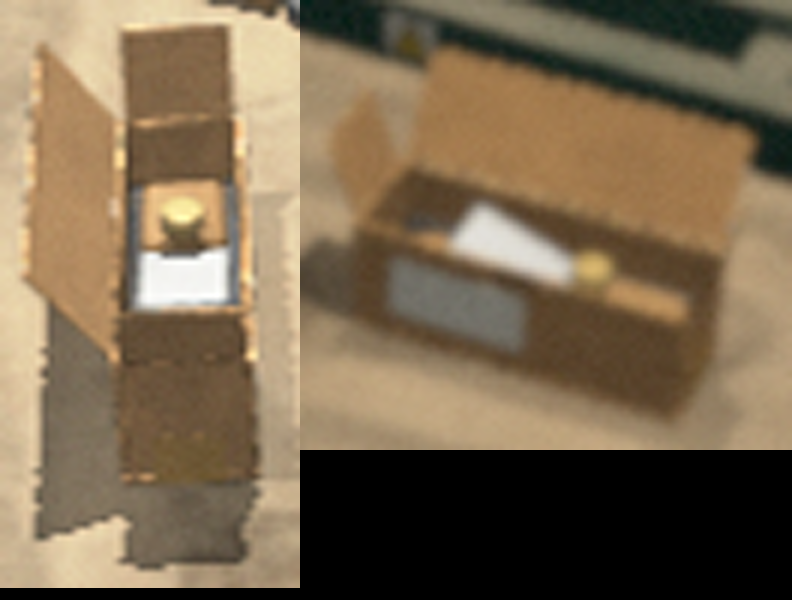

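The side view shows the hinge lines and free edges of all three flaps, and the scene view shows the top flap and the label side. I'll fit the pose from these points.

```bash
cat > h.py <<'E'
import numpy as np, cv2
from scipy.spatial.transform import Rotation as R
from scipy.optimize import least_squares
from workcell import *
def proj(c,P):
    m=camera_model(c);p=R.from_quat(m["attitude"]).inv().apply(np.atleast_2d(P)-m["xyz"])
    return np.c_[m["fx"]*p[:,0]/p[:,2]+m["cx"],m["fy"]*p[:,1]/p[:,2]+m["cy"]]
def flap(n,a,u,v): # u along hinge, v fraction to the edge
    if n=="T": return [0.0275-.056*v*np.cos(a),u,.0685+.056*v*np.sin(a)]
    s=1 if n=="L" else -1
    return [u,s*(.0845-.045*v*np.cos(a)),.066+.045*v*np.sin(a)]
def pts(a):
    L,Rr,T=a;f=flap
    side={(252,365):f("L",L,-.025,0),(120,362):f("L",L,.025,0),(256,478):f("L",L,-.025,1),(120,478):f("L",L,.025,1),
     (124,124):f("R",Rr,.025,0),(232,118):f("R",Rr,-.025,0),(122,28):f("R",Rr,.025,1),(230,26):f("R",Rr,-.025,1),
     (115,118):f("T",T,-.084,0),(112,362):f("T",T,.084,0),(42,45):f("T",T,-.084,1),(25,278):f("T",T,.084,1)}
    sc={(440,50):f("T",T,.084,1),(757,130):f("T",T,-.084,1),(728,250):f("T",T,-.084,0),(410,168):f("T",T,.084,0),
     (357,230):[-.029,.086,.066],(690,320):[-.029,-.086,.066],(357,318):[-.029,.086,0],(680,415):[-.029,-.086,0],(335,140):f("L",L,-.025,1),(372,92):f("L",L,.025,1)}
    return side,sc
def world(P,p): return R.from_euler("z",p[2]).apply(np.array(P))+[p[0],p[1],0]
E
python3 - <<'E'
from h import *
def res(p):
    s,c=pts(p[3:6]);r=[]
    for n,d,off,o in (("side",s,[0,0],[260,155]),("scene",c,[300,0],[318,160])):
        px=(np.array(list(d))-off)/6+o
        r.append((proj(n,world(list(d.values()),p))-px).ravel())
    return np.concatenate(r)
q=least_squares(res,[.545,-.035,0,2,2,2],loss="soft_l1")
print(q.x.round(4),np.abs(res(q.x)).round(1).reshape(-1,2).tolist())
s,c=pts(q.x[3:])
for n in "LRT":
    a=q.x[3+"LRT".index(n)];print(n,world([flap(n,a,0,1)],q.x).round(3))
print(get_obs()["qpos"])
E
```

```text
[ 0.5391 -0.0418  0.124   3.6184  1.661   2.2293] [[1.5, 2.4], [0.2, 1.0], [1.4, 3.7], [0.2, 2.7], [0.1, 1.3], [0.0, 1.1], [0.9, 0.2], [0.4, 0.2], [0.4, 0.9], [0.1, 1.8], [1.3, 1.7], [1.3, 1.5], [1.1, 0.6], [0.4, 0.7], [0.9, 0.4], [1.1, 2.2], [1.1, 1.4], [0.8, 0.4], [1.0, 1.1], [0.9, 1.9], [8.5, 14.8], [7.2, 13.5]]
L [[0.524 0.082 0.045]]
R [[ 0.55  -0.13   0.111]]
T [[ 0.6   -0.034  0.113]]
[-1.181697    0.31090256  0.01401061  1.51148545 -0.00440049  1.31918879
 -0.02717246]
```

```bash
python3 - <<'E'
from h import *
def res(p):
    s,c=pts(p[3:6]);r=[]
    for n,d,off,o in (("side",s,[0,0],[260,155]),("scene",c,[300,0],[318,160])):
        px=(np.array(list(d))-off)/6+o
        r.append((proj(n,world(list(d.values()),p))-px).ravel())
    return np.concatenate(r)
q=least_squares(res,[.545,-.035,0.1,1.9,1.9,2],loss="soft_l1",bounds=([.4,-.2,-.5,1.2,1.2,1.2],[.7,.2,.5,2.6,2.6,2.6]))
print(q.x.round(4),res(q.x).round(1).reshape(-1,2).tolist())
for n in "LRT":
    a=q.x[3+"LRT".index(n)];print(n,world([flap(n,a,0,1)],q.x).round(3))
E
```

```text
[ 0.5387 -0.042   0.1298  2.6     1.6565  2.2408] [[-1.2, -2.5], [0.2, -1.0], [-1.6, -18.1], [-0.5, -17.0], [-0.2, -1.3], [-0.1, -1.2], [-0.9, 0.3], [-0.4, -0.3], [0.4, -0.9], [0.5, -1.9], [-1.5, -1.5], [-1.1, -1.3], [-1.2, -0.4], [-0.4, 0.7], [-0.9, -0.5], [-1.2, -2.0], [-1.1, -1.2], [-0.7, 0.4], [-1.1, 1.3], [-0.8, 2.0], [-8.4, 3.4], [-7.1, 2.2]]
L [[0.523 0.08  0.089]]
R [[ 0.55  -0.13   0.111]]
T [[ 0.6   -0.034  0.112]]
```

```bash
sed -i 's/(256,478):f("L",L,-.025,1),(120,478):f("L",L,.025,1)/(243,311):f("L",L,-.025,1),(119,312):f("L",L,.025,1),(256,478):[-.029,.086,0],(120,478):[.029,.086,0]/' h.py
python3 - <<'E'
from h import *
def res(p):
    s,c=pts(p[3:6]);r=[]
    for n,d,off,o in (("side",s,[0,0],[260,155]),("scene",c,[300,0],[318,160])):
        px=(np.array(list(d))-off)/6+o
        r.append((proj(n,world(list(d.values()),p))-px).ravel())
    return np.concatenate(r)
q=least_squares(res,[.545,-.035,0.1,1.9,1.9,2],loss="soft_l1",bounds=([.4,-.2,-.5,1.2,1.2,1.2],[.7,.2,.5,2.6,2.6,2.6]))
print(q.x.round(4),res(q.x).round(1).reshape(-1,2).tolist())
for n in "LRT":
    a=q.x[3+"LRT".index(n)];print(n,world([flap(n,a,0,1)],q.x).round(3))
E
```

```text
[ 0.5389 -0.0423  0.1285  2.025   1.6494  2.2369] [[-1.2, -2.6], [0.1, -1.1], [-0.0, -1.3], [-0.9, -0.4], [0.6, -1.3], [0.3, -0.1], [-0.2, -1.4], [-0.1, -1.2], [-0.9, 0.3], [-0.4, -0.3], [0.4, -1.0], [0.4, -1.9], [-1.4, -1.6], [-1.1, -1.4], [-1.1, -0.5], [-0.3, 0.7], [-0.8, -0.4], [-1.1, -2.0], [-1.0, -1.2], [-0.6, 0.4], [-1.0, 1.3], [-0.7, 2.0], [-2.5, 0.3], [-1.2, -0.9]]
L [[0.526 0.061 0.106]]
R [[ 0.55  -0.13   0.111]]
T [[ 0.6   -0.034  0.113]]
```

```bash
python3 - <<'E'
from h import *
def ray(c,px,z):
    m=camera_model(c);d=R.from_quat(m["attitude"]).apply([(px[0]-m["cx"])/m["fx"],(px[1]-m["cy"])/m["fy"],1])
    return (m["xyz"]+d*(z-m["xyz"][2])/d[2]).round(3)
for p in [(605,318),(390,265),(250,215)]:print("scene",ray("scene",(p[0]/2.4+230,p[1]/2.4+80),0))
for p in [(335,40),(270,310)]:
    for z in (0,.03,.06):print("side",z,ray("side",(p[0]/2.4+100,p[1]/2.4+130),z))
p=[.5389,-.0423,.1285]
W=lambda *q:world([list(q)],p).round(4)[0]
print("L out",W(0,.125,.09),"L hinge",W(0,.0845,0),"L in",W(0,.05,.07),"R out",W(0,-.125,.09),"R in",W(0,-.05,.07),"T out",W(.085,0,.09),"Tin",W(-.02,0,.07))
o=get_obs();r=R.from_quat(o["tcp_rot"]);ty=r.as_matrix()[:,1];print(ty, o["eef_pos"])
az=np.arctan2(ty[1],ty[0]);print("turn",(.1285-az)/np.pi)
E
```

```text
scene [ 0.76  -0.351 -0.   ]
scene [ 0.712 -0.075  0.   ]
scene [0.708 0.143 0.   ]
side 0 [ 0.753 -0.372  0.   ]
side 0.03 [ 0.738 -0.323  0.03 ]
side 0.06 [ 0.723 -0.274  0.06 ]
side 0 [0.706 0.139 0.   ]
side 0.03 [0.693 0.166 0.03 ]
side 0.06 [0.681 0.193 0.06 ]
L out [0.5229 0.0817 0.09  ] L hinge [0.5281 0.0415 0.    ] L in [0.5325 0.0073 0.07  ] R out [ 0.5549 -0.1663  0.09  ] R in [ 0.5453 -0.0919  0.07  ] T out [ 0.6232 -0.0314  0.09  ] Tin [ 0.5191 -0.0449  0.07  ]
[4.17512549e-01 9.08671156e-01 4.74286662e-05] [0.2296656  0.49978315 0.23130833]
turn -0.32199915931141626
```

Call:
{"api": "step_arm", "payload": {"increments": [[0.7,-0.9,0,0,0,-0.322],[0.7,-0.9,0,0,0,-0.322],[0.7,-0.9,0,0,0,-0.322],[0.7,-0.9,0,0,0,-0.322],[0.7,-0.9,0,0,0,-0.322],[0.7,-0.9,0,0,0,-0.322],[0.7,-0.9,0,0,0,-0.322],[0.7,-0.9,0,0,0,-0.322],[0.7,-0.9,0,0,0,-0.322],[0.7,-0.9,0,0,0,-0.322],[0.7,-0.9,0,0,0,-0.322]], "gripper": 0}}

```text
time: 1.92
eef_pos: [0.4036, 0.2763, 0.2312]
tcp_rot: [0.658, 0.753, 0.0, -0.0]
ft_force: [-0.2, -0.3, -0.5]
finger_gap: -0.0001
gripper_force: 0.0
```

Call:
{"api": "step_arm", "payload": {"increments": [[0.465,-0.7,0,0,0,0],[0.465,-0.7,0,0,0,0],[0.465,-0.7,0,0,0,0],[0.465,-0.7,0,0,0,0],[0.465,-0.7,0,0,0,0],[0.465,-0.7,0,0,0,0],[0.465,-0.7,-0.556,0,0,0],[0.465,-0.7,-0.556,0,0,0],[0.465,-0.7,-0.556,0,0,0],[0.465,-0.7,-0.556,0,0,0],[0.465,-0.7,-0.556,0,0,0],[0.465,-0.7,-0.556,0,0,0]]}}

```text
time: 2.92
eef_pos: [0.5202, 0.1014, 0.0917]
tcp_rot: [0.659, 0.752, -0.001, -0.001]
ft_force: [-0.1, -0.3, 0.4]
finger_gap: 0.0
gripper_force: 0.0
```

Call:
{"api": "step_arm", "payload": {"increments": [[0.008,-0.06,0,0,0,0],[0.016,-0.12,0,0,0,0],[0.024,-0.18,0,0,0,0],[0.031,-0.24,0,0,0,0],[0.035,-0.27,-0.01,0,0,0],[0.039,-0.3,-0.03,0,0,0],[0.043,-0.33,-0.05,0,0,0],[0.045,-0.35,-0.07,0,0,0],[0.047,-0.365,-0.084,0,0,0],[0.047,-0.365,-0.084,0,0,0],[0.047,-0.365,-0.084,0,0,0]]}}

```text
time: 3.83
eef_pos: [0.5322, 0.0085, 0.0707]
tcp_rot: [0.66, 0.751, -0.0, -0.0]
ft_force: [1.1, 0.9, 0.9]
finger_gap: 0.0001
gripper_force: 0.0
```

```bash
python3 - <<'E'
from h import *
im=get_image("side")[155:253,240:330];a=get_image("scene")[160:235,318:400]
B=cv2.resize(im,None,fx=4,fy=4,interpolation=2);A=cv2.resize(a,None,fx=5,fy=5,interpolation=2)
o=np.zeros((400,790,3),np.uint8);o[:B.shape[0],:B.shape[1]]=B;o[:A.shape[0],370:370+A.shape[1]]=A
cv2.imwrite("pics/p1.png",o[:,:,::-1])
E
```

```text
(no output)
```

View pics/p1.png

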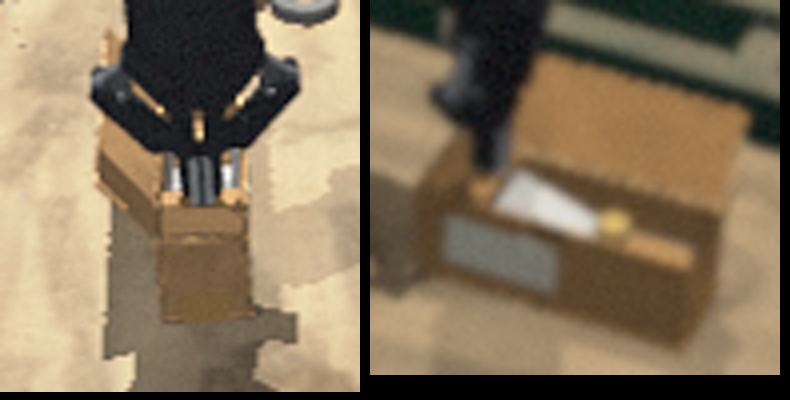

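Call:
{"api": "step_arm", "payload": {"increments": [[0,0,-0.01,0,0,0],[0,0,-0.01,0,0,0],[0,0,0.16,0,0,0],[0,0,0.32,0,0,0],[0,0,0.32,0,0,0],[0.092,-0.724,0.32,0,0,0],[0.092,-0.724,0.32,0,0,0],[0.092,-0.724,0.32,0,0,0],[0.092,-0.724,0.32,0,0,0],[0.092,-0.724,0.32,0,0,0],[0.092,-0.724,0.32,0,0,0],[0.092,-0.724,0.083,0,0,0],[0.092,-0.724,0.083,0,0,0],[0.092,-0.724,0.083,0,0,0]]}}

```text
time: 5.1
eef_pos: [0.5521, -0.1693, 0.0872]
tcp_rot: [0.66, 0.751, -0.002, -0.005]
ft_force: [-0.3, 0.8, -0.4]
finger_gap: 0.0002
gripper_force: 0.0
```

```bash
python3 - <<'E'
from h import *
o=get_obs();print(o["eef_pos"],o["ft_force"])
get_image("side");get_image("scene")
for c in("side","scene"):
  for t in ["left_flap_edge","right_flap_edge","top_flap_edge","carton"]:
    print(c,t,[(np.round(d["at"],3).tolist(),round(d["confidence"],2)) for d in look_for(c,t)[:2]])
im=get_image("side")[155:253,240:330];a=get_image("scene")[160:235,318:400]
B=cv2.resize(im,None,fx=4,fy=4,interpolation=2);A=cv2.resize(a,None,fx=5,fy=5,interpolation=2)
o=np.zeros((400,790,3),np.uint8);o[:B.shape[0],:B.shape[1]]=B;o[:A.shape[0],370:370+A.shape[1]]=A
cv2.imwrite("pics/p2.png",o[:,:,::-1])
E
```

```text
[ 0.55212073 -0.16932967  0.08719269] [-0.28525701  0.832359   -0.447353  ]
side left_flap_edge [([0.577, -0.024, 0.094], 0.51), ([0.533, 0.026, 0.067], 0.49)]
side right_flap_edge [([0.55, -0.128, 0.088], 0.51)]
side top_flap_edge [([0.581, -0.024, 0.093], 0.83)]
side carton [([0.548, -0.006, 0.071], 0.77), ([0.391, 0.272, 0.011], 0.43)]
scene left_flap_edge [([0.545, -0.038, 0.047], 0.67), ([0.528, 0.021, 0.075], 0.46)]
scene right_flap_edge []
scene top_flap_edge [([0.581, -0.035, 0.09], 0.57)]
scene carton [([0.566, -0.041, 0.068], 0.97)]
```

View pics/p2.png

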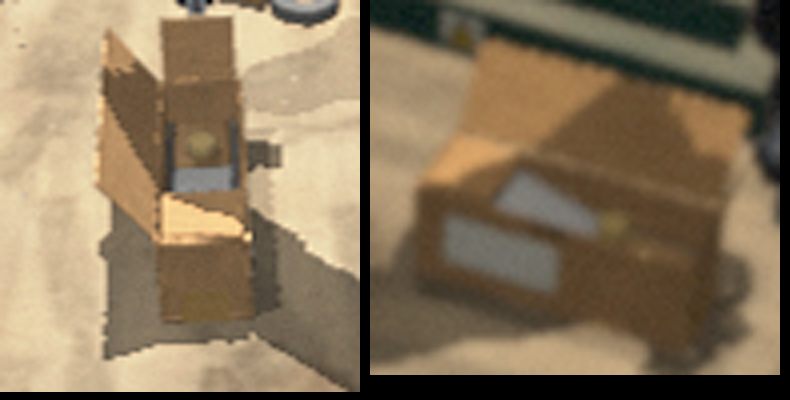

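Call:
{"api": "step_arm", "payload": {"increments": [[-0.006,0.05,0,0,0,0],[-0.013,0.1,0,0,0,0],[-0.019,0.15,0,0,0,0],[-0.025,0.19,0,0,0,0],[-0.029,0.22,-0.01,0,0,0],[-0.033,0.25,-0.03,0,0,0],[-0.037,0.28,-0.05,0,0,0],[-0.039,0.3,-0.07,0,0,0],[-0.041,0.318,-0.084,0,0,0],[-0.041,0.318,-0.094,0,0,0],[-0.041,0.318,-0.094,0,0,0]]}}

```text
time: 6.62
eef_pos: [0.5452, -0.0917, 0.0683]
tcp_rot: [0.66, 0.751, 0.0, -0.001]
ft_force: [0.0, -0.0, 0.1]
finger_gap: -0.0002
gripper_force: 0.0
```

Call:
{"api": "step_arm", "payload": {"increments": [[0,0,0.16,0,0,0],[0,0,0.32,0,0,0],[0,0,0.48,0,0,0],[0,0,0.48,0,0,0],[0.349,0.252,0.48,0,0,0],[0.349,0.252,0.48,0,0,0],[0.349,0.252,0.48,0,0,0],[0.349,0.252,0.48,0,0,0],[0.349,0.252,0.48,0,0,0],[0.349,0.252,0.48,0,0,0]]}}

```text
time: 7.45
eef_pos: [0.632, -0.0316, 0.1879]
tcp_rot: [0.661, 0.751, -0.001, -0.0]
ft_force: [-0.9, -1.1, -0.8]
finger_gap: 0.0003
gripper_force: 0.0
```

```bash
python3 - <<'E'
from h import *
o=get_obs();print(o["eef_pos"],o["ft_force"])
im=get_image("side")[155:253,240:330];a=get_image("scene")[160:235,318:400]
B=cv2.resize(im,None,fx=4,fy=4,interpolation=2);A=cv2.resize(a,None,fx=5,fy=5,interpolation=2)
o=np.zeros((400,790,3),np.uint8);o[:B.shape[0],:B.shape[1]]=B;o[:A.shape[0],370:370+A.shape[1]]=A
cv2.imwrite("pics/p3.png",o[:,:,::-1])
E
```

```text
[ 0.63196353 -0.03157337  0.18787139] [-0.89556414 -1.06506708 -0.84189066]
```

View pics/p3.png

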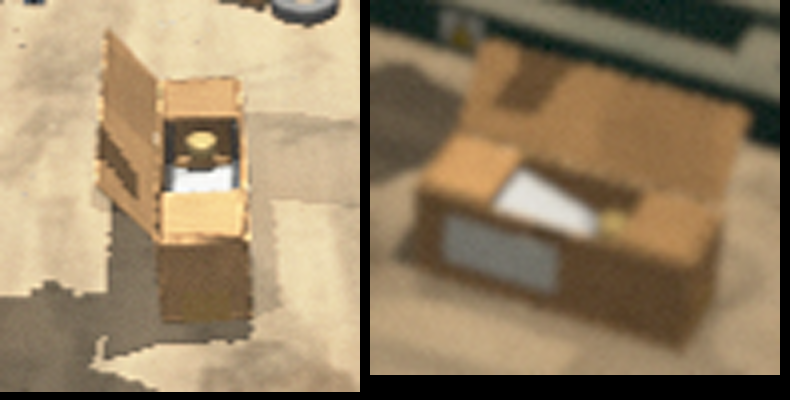

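Both end flaps are shut, flat and pale in both views. The top flap is still open. I'll descend behind it and fold it over.

Call:
{"api": "step_arm", "payload": {"increments": [[0,0,-0.16,0,0,0],[0,0,-0.32,0,0,0],[0,0,-0.372,0,0,0],[0,0,-0.372,0,0,0]]}}

```text
time: 7.88
eef_pos: [0.628, -0.0307, 0.0909]
tcp_rot: [0.661, 0.75, -0.003, -0.004]
ft_force: [-0.5, 0.6, -0.4]
finger_gap: -0.0002
gripper_force: 0.0
```

Call:
{"api": "step_arm", "payload": {"increments": [[-0.05,-0.006,0,0,0,0],[-0.1,-0.013,0,0,0,0],[-0.15,-0.019,0,0,0,0],[-0.2,-0.026,0,0,0,0],[-0.25,-0.033,0,0,0,0],[-0.28,-0.037,-0.01,0,0,0],[-0.31,-0.041,-0.02,0,0,0],[-0.34,-0.044,-0.035,0,0,0],[-0.37,-0.048,-0.055,0,0,0],[-0.39,-0.05,-0.075,0,0,0],[-0.405,-0.052,-0.092,0,0,0],[-0.405,-0.052,-0.096,0,0,0],[-0.405,-0.052,-0.096,0,0,0]]}}

```text
time: 8.97
eef_pos: [0.5307, -0.0431, 0.0711]
tcp_rot: [0.66, 0.751, -0.001, -0.001]
ft_force: [-0.4, -0.6, -0.8]
finger_gap: -0.0002
gripper_force: 0.0
```

Call:
{"api": "step_arm", "payload": {"increments": [[0,0,-0.006,0,0,0],[0,0,-0.006,0,0,0],[0,0,-0.006,0,0,0],[0,0,0.16,0,0,0],[0,0,0.32,0,0,0],[0,0,0.48,0,0,0],[0,0,0.6,0,0,0],[0,0,0.6,0,0,0],[0,0,0.6,0,0,0]]}}

```text
time: 9.72
eef_pos: [0.5334, -0.0431, 0.2237]
tcp_rot: [0.66, 0.751, 0.002, 0.002]
ft_force: [0.5, -0.2, -0.5]
finger_gap: -0.0004
gripper_force: 0.0
```

```bash
python3 - <<'E'
from h import *
o=get_obs();print(o["eef_pos"],o["tcp_rot"],o["ft_force"])
S=get_image("side");C=get_image("scene")
for c in("side","scene"):
  m=masks_of(c,"carton")
  for d in m[:1]:
    k=d["mask"].astype(np.uint8);x,y,w,h=cv2.boundingRect(k);print(c,d["confidence"],k.sum(),x,y,w,h,cv2.minAreaRect(cv2.findNonZero(k)))
B=cv2.resize(S[155:253,240:330],None,fx=4,fy=4,interpolation=2);A=cv2.resize(C[160:235,318:400],None,fx=5,fy=5,interpolation=2)
W=get_image("wrist");Wr=cv2.resize(W[100:300,170:490],(320,200))
o=np.zeros((600,790,3),np.uint8);o[:B.shape[0],:B.shape[1]]=B;o[:A.shape[0],370:370+A.shape[1]]=A;o[395:595,:320]=Wr
cv2.imwrite("pics/p4.png",o[:,:,::-1])
E
```

```text
[ 0.53341063 -0.0431203   0.2236713 ] [0.66013406 0.75114194 0.0019573  0.00223207] [ 0.49182766 -0.18251003 -0.48546608]
side 0.87 1379 279 173 25 63 ((290.0752868652344, 203.65567016601562), (62.07227325439453, 23.70279884338379), 87.39744567871094)
scene 0.89 1796 326 186 62 44 ((355.98321533203125, 207.05758666992188), (63.19999694824219, 30.35999870300293), 16.260204315185547)
```

View pics/p4.png

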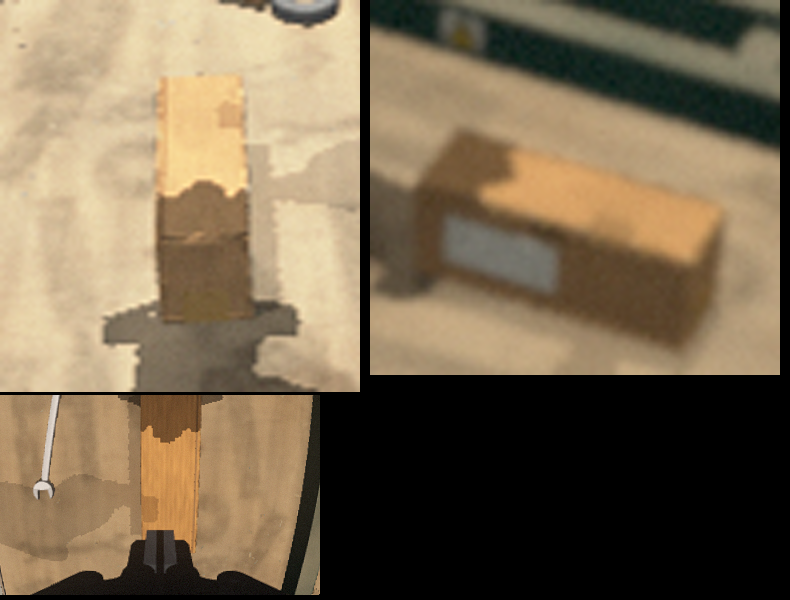

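The top flap is shut flat in both views. The wrist view shows the carton's top running along the finger axis, with its edges from (140,398)-(143,528) on the left and (200,398)-(196,525) on the right. I'll check the centring and yaw from those.

```bash
python3 - <<'E'
from h import *
m=camera_model("wrist");print({k:v for k,v in m.items() if k!="T_tool_cam"})
o=get_obs();Rt=R.from_quat(o["tcp_rot"]).as_matrix();T=m["T_tool_cam"]
def ray(u,v,z):
    x,y=u-m["cx"],v-m["cy"];r=np.hypot(x,y);th=r/m["fx"]
    d=np.array([x/r*np.sin(th),y/r*np.sin(th),np.cos(th)])
    d=Rt@T[:3,:3]@d;p=Rt@T[:3,3]+o["eef_pos"];return p+d*(z-p[2])/d[2]
c,s=np.cos(.1285),np.sin(.1285)
for u,v in [(140,400),(141.5,465),(143,526),(200.5,400),(199,465),(196,525)]:
    w=ray(u+170,v-295,.0705);e=w[:2]-[.5389,-.0423]
    print(w.round(4),"carton frame",np.round([c*e[0]+s*e[1],-s*e[0]+c*e[1]],4))
print(o["eef_pos"],np.arctan2(Rt[1,1],Rt[0,1]))
E
```

```text
{'fx': 309.70691628693146, 'fy': 309.70691628693146, 'cx': 329.6506993355096, 'cy': 195.72942618135716}
[0.5027 0.0286 0.0705] carton frame [-0.0268  0.0749]
[ 0.5115 -0.0331  0.0705] carton frame [-0.026   0.0126]
[ 0.5201 -0.096   0.0705] carton frame [-0.0255 -0.0509]
[0.5587 0.0362 0.0705] carton frame [0.0297 0.0753]
[ 0.5666 -0.0258  0.0705] carton frame [0.0296 0.0128]
[ 0.5739 -0.088   0.0705] carton frame [ 0.0288 -0.0498]
[ 0.53034338 -0.04269898  0.21964383] 0.12856758521129713
```

Call:
{"api": "step_arm", "payload": {"increments": [[0.036,0.004,0,0,0,0],[0.036,0.004,0,0,0,0],[0.036,0.004,0,0,0,0],[0.036,0.004,0,0,0,0],[0.036,0.004,0,0,0,0],[0.036,0.004,0,0,0,0],[0.036,0.004,-0.1,0,0,0],[0.036,0.004,-0.2,0,0,0],[0.036,0.004,-0.3,0,0,0],[0.036,0.004,-0.4,0,0,0],[0.036,0.004,-0.4,0,0,0]], "gripper": 1, "force": 70}}

```text
time: 10.88
eef_pos: [0.5361, -0.0412, 0.1168]
tcp_rot: [0.66, 0.751, -0.003, -0.004]
ft_force: [-1.0, 0.4, 0.3]
finger_gap: 0.0856
gripper_force: 0.0
```

Call:
{"api": "step_arm", "payload": {"increments": [[0,0,-0.05,0,0,0],[0,0,-0.1,0,0,0],[0,0,-0.15,0,0,0],[0,0,-0.2,0,0,0],[0,0,-0.25,0,0,0],[0,0,-0.3,0,0,0],[0,0,-0.35,0,0,0],[0,0,-0.4,0,0,0],[0,0,-0.43,0,0,0],[0,0,-0.43,0,0,0],[0,0,-0.43,0,0,0]]}}

```text
time: 11.8
eef_pos: [0.541, -0.042, 0.0148]
tcp_rot: [0.66, 0.751, 0.0, 0.0]
ft_force: [0.1, -0.1, 0.1]
finger_gap: 0.0854
gripper_force: 0.0
```

No contact on the way down. I'll close the gripper now.

Call:
{"api": "step_arm", "payload": {"increments": [[0,0,0,0,0,0],[0,0,0,0,0,0],[0,0,0,0,0,0],[0,0,0,0,0,0],[0,0,0,0,0,0],[0,0,0,0,0,0],[0,0,0,0,0,0],[0,0,0,0,0,0],[0,0,0,0,0,0],[0,0,0,0,0,0]], "gripper": 0, "force": 70}}

```text
time: 12.63
eef_pos: [0.5401, -0.0423, 0.0154]
tcp_rot: [0.66, 0.751, 0.0, -0.0]
ft_force: [-3.2, -0.1, 5.7]
finger_gap: 0.0573
gripper_force: 61.3
```

Call:
{"api": "step_arm", "payload": {"increments": [[0,0,0.01,0,0,0],[0,0,0.02,0,0,0],[0,0,0.03,0,0,0],[0,0,0.04,0,0,0],[0,0,0.05,0,0,0],[0,0,0.06,0,0,0],[0,0,0.07,0,0,0],[0,0,0.08,0,0,0],[0,0,0.08,0,0,0],[0,0,0.08,0,0,0],[0,0,0.08,0,0,0],[0,0,0.08,0,0,0]]}}

```text
time: 13.63
eef_pos: [0.5402, -0.0419, 0.0339]
tcp_rot: [0.66, 0.751, -0.0, -0.0]
ft_force: [0.1, -0.1, -6.4]
finger_gap: 0.0568
gripper_force: 63.8
```

```bash
python3 - <<'E'
from h import *
o=get_obs();print(o["eef_pos"],o["ft_force"],o["wrist_torque"],o["finger_gap"],o["gripper_force"])
S=get_image("side");C=get_image("scene")
B=cv2.resize(S[145:253,240:330],None,fx=4,fy=4,interpolation=2);A=cv2.resize(C[150:235,318:400],None,fx=5,fy=5,interpolation=2)
o=np.zeros((450,790,3),np.uint8);o[:B.shape[0],:B.shape[1]]=B;o[:A.shape[0],370:370+A.shape[1]]=A
cv2.imwrite("pics/p5.png",o[:,:,::-1])
E
```

```text
[ 0.5402029  -0.04193224  0.033883  ] [ 0.12062804 -0.09952751 -6.35906422] [ 0.03185233 -0.00465557 -0.02827426] 0.05679130487130189 63.83182883262634
```

View pics/p5.png

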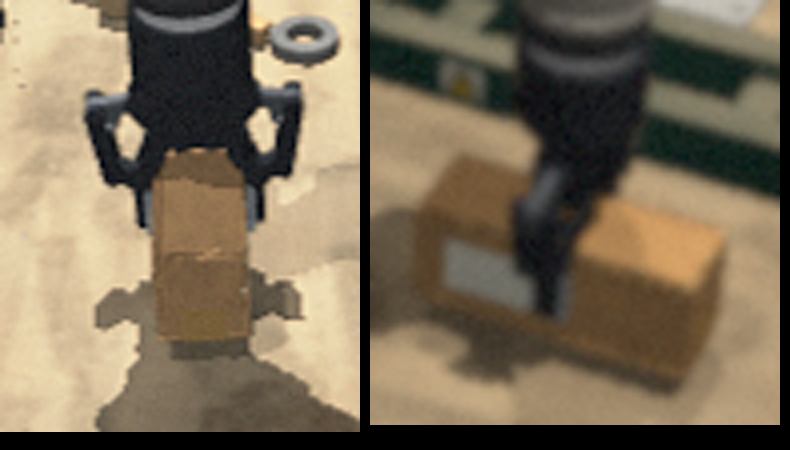

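The carton is clear of the bench and level (6.4 N of weight, small moment), with the flaps shut. I'll lift to about 15 cm.

Call:
{"api": "step_arm", "payload": {"increments": [[0,0,0.02,0,0,0],[0,0,0.05,0,0,0],[0,0,0.09,0,0,0],[0,0,0.13,0,0,0],[0,0,0.17,0,0,0],[0,0,0.21,0,0,0],[0,0,0.25,0,0,0],[0,0,0.29,0,0,0],[0,0,0.33,0,0,0],[0,0,0.37,0,0,0],[0,0,0.41,0,0,0],[0,0,0.45,0,0,0],[0,0,0.48,0,0,0],[0,0,0.505,0,0,0],[0,0,0.52,0,0,0],[0,0,0.52,0,0,0]]}}

```text
time: 15.07
eef_pos: [0.541, -0.0421, 0.165]
tcp_rot: [0.66, 0.751, 0.001, 0.001]
ft_force: [0.0, 0.2, -5.7]
finger_gap: 0.0575
gripper_force: 64.1
```

Call:
{"api": "step_arm", "payload": {"increments": [[0,0,0,0,0,0],[0,0,0,0,0,0],[0,0,0,0,0,0],[0,0,0,0,0,0],[0,0,0,0,0,0],[0,0,0,0,0,0],[0,0,0,0,0,0],[0,0,0,0,0,0],[0,0,0,0,0,0],[0,0,0,0,0,0],[0,0,0,0,0,0],[0,0,0,0,0,0]]}}

```text
time: 16.07
eef_pos: [0.5404, -0.042, 0.1641]
tcp_rot: [0.66, 0.751, 0.0, 0.0]
ft_force: [0.2, -0.0, -6.0]
finger_gap: 0.0575
gripper_force: 64.1
```

```bash
python3 - <<'E'
from h import *
o=get_obs();print(o["eef_pos"],o["ft_force"],o["wrist_torque"],o["finger_gap"],o["gripper_force"],np.abs(o["joint_vel"]).max())
S=get_image("side");C=get_image("scene")
B=cv2.resize(S[125:260,230:340],None,fx=3.3,fy=3.3,interpolation=2);A=cv2.resize(C[120:230,310:410],None,fx=4,fy=4,interpolation=2)
o=np.zeros((450,790,3),np.uint8);o[:B.shape[0],:B.shape[1]]=B;o[:A.shape[0],380:380+A.shape[1]]=A
cv2.imwrite("pics/p6.png",o[:,:,::-1])
E
```

```text
[ 0.54040587 -0.04197017  0.16405257] [ 0.18260512 -0.03175383 -6.00589717] [-0.00096912 -0.00392514 -0.06536733] 0.057544771827088496 64.08303201198578 0.0024525133400487404
```

View pics/p6.png

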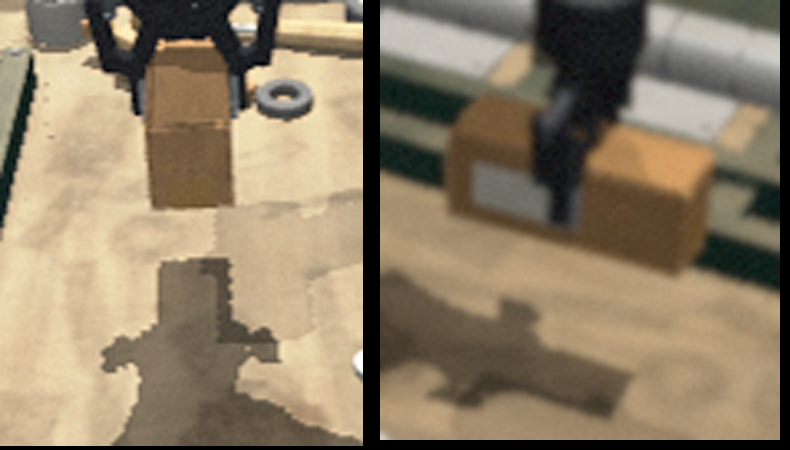

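The carton hangs level and steady about 15 cm up, with its flaps shut.

```bash
python3 -c "
from workcell import *
print(close_job())"
```

```text
the job is handed in; nothing more can be done
None
```

The carton is closed, with the end flaps folded in first and the top flap over them, and the arm is still holding it level and steady about 15 cm above the bench; the job is handed in at about 16 s of the 67 s allowed, and I kept the arm clear of the spanner, pencil, ring and wedge.

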